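Fit the core sleeve of a mould side action

ROBOT

A 6-joint arm with a two-finger parallel gripper is mounted at the origin on the work surface. World frame = base frame: x ahead of the robot, y to its left, z up, the work surface at z = 0. Lengths are in m, angles in rad, forces in N, time in s.
With the tool pointing down it reaches from about 0.35 to 0.975 m from the base axis. Payload 4.9 kg.
Tool frame: the origin (TCP) lies between the finger pads; the fingertips stand 25 mm ahead of it and the grasp point (between the pads) lies 6 mm ahead of it; z points along the fingers, y is the line along which they close (so a half turn about z gives the same grasp; the last joint's range is limited). The gripper opens to 85 mm and grips with 20 to 120 N. Pads are 22 mm wide; open, the fingers measure 114 mm over their backs; the gripper's body (76 mm by 85 mm) begins 54 mm behind the grasp point. The pads swing forward as they close: fully open they stand 13 mm farther back than shut.
Start: joints at [-1.295, 0.053, 1.613, -0, 1.476, -0.119], TCP at [0.24, -0.577, 0.256] pointing down, gripper open.
Joint ranges: [-3.01, 3.01], [-1.01, 2.22], [0.06, 2.58], [-1.02, 4.17], [0.09, 2.62], [-3.14, 3.14]. Speed limits (rad/s): [2.57, 2.57, 3.14, 3.14, 3.14, 3.14].

INTERFACE

Orientations are given as a unit quaternion [w, x, y, z].
In Python, from plant import manip gives the robot as it stands.
- The arm moves only by the shell command python3 -m inch 'ROWS'. ROWS is JSON, a list of rows, each a list of 3 entries, a list of its own where there are three numbers: the shift along the tool's x, y, z in m, then the turn, a rotation vector about the tool's x, y, z in rad, then the opening, from 0 (shut) to 1 (fully open). A call has 1 to 8 rows; each row shifts and turns the commanded pose from where the row before left it, along the tool's axes as they then stand; what a row does not reach is not made up. A row lasts 1/10 s, in which the tool goes at most 50 mm and 8.59 degrees, less where a joint would pass 70% of its speed; a pose out of reach is approached as far as the arm can. A call with a gripper value outside its range is refused whole. The fingers move at their own pace and stop on an object; the grip force is fixed at half the most. Time passes only in rows, so rows that do not move let the fingers close. It gives the time, the measured TCP pose, the force, the opening and the grip force at its end, in the units of the state.
- manip.state(): the state, without advancing time (a new reading comes with each control period).
- manip.grab_frame(name): name is "side" or "top"; returns (picture, depth): 400x640x3 uint8, red, green, blue; 400x640 float32, m along the optical axis (not along the pixel's ray), 0 where there is no reading.
- manip.camera_params(name): a dict with "camera_matrix" (3x3 intrinsics, pixels), "rvec" (rotation vector, rad) and "tvec" (3), from world to camera coordinates, as OpenCV has them. Camera axes: x right, y down, z forward; pixel columns grow to the right and rows downward; lengths in m; the calibration is good to about 2 mm. A picture is of the moment at which its call begins. camera_params takes no time and is no camera call.
- manip.job_done(): hands the job in; it is judged then, once.
Trained networks look in the newest picture that a camera, given by its name, has taken for a name from the list of things; names that differ only in an ending like _2 or _b are one class to them, and where a whole thing is asked for, a point or a joint stands for the part that bears it (a point fixed in the world has none). Each returns a list of dicts, best first, with "score" (0 to 1); they miss things now and then, are a little off and sometimes report something else, mostly with a low value. They report only what shows in the picture. A call takes as long as a camera call. They do not tell look-alikes from the thing itself.
- manip.look_for(camera, label): "point" ([x, y, z] in m, in world coordinates, good to about 4 mm: the middle of the surface that is visible of it).
The state is a dict: "time": time; "joint_pos": joint angles; "joint_vel": joint speeds; "joint_efforts": joint torques, N m; "tool_pos": TCP position; "tool_rot": TCP orientation; "contact_force": force on the tool from outside, world axes, zero at the start; "ft_torque": the same for the moment, N m; "gripper_width": opening from 0.0 (shut) to 1.0 (fully open); "grasp_force": force on a finger pad.
Only numpy, scipy, OpenCV 4.12 (cv2) and the standard library are available. Lean on these libraries where they do the work, as an engineer would, in place of code of your own. Each camera call takes 0.05 s, during which the arm holds its last target. There are 200 camera calls.

TASK

Fit the collared steel sleeve to the mould on the bench: take the wooden packing block out from behind the slide and put it in the black parts tray, draw the slide all the way back, then bring the collared sleeve from the sloped rack and lower it, collar down, right down onto the plate over the upright core - let go only when it is seated, do not drop it. Finally push the slide fully home so that its nose closes over the collar. Leave the plain sleeve on the rack, and the spray can and the mallet where they are.

Things in the scene. Friction and masses are not known exactly. Their poses are not given: they have to be found in the camera images.
- core_base (a point): Foot of the mould's upright core, on the plate's top face, 72 mm above the bench (fixed). z up along the core; x along the slideway, the way the slide opens. Core: plain steel pin 28 mm in diameter, 78 mm tall, last 7 mm tapered to 20 mm. Brown mould half: 296 mm (x) by 196 mm (y), core at its middle; four guide pillars, 20 mm thick and 46 mm tall, at x = +-124, y = +-76 mm.
- slide (a joint): Travel of the mould's slide (steel side-action block) along core_base's x: 0 = home against the core (slide_heel then 72 mm from the core's axis), 0.044 m = drawn fully back to its stop. It has about 4 N of friction and stays where it is left.
- slide_heel (a point): Point in the slide's heel, moving with it, 40 mm above the plate; axes as core_base. Heel: steel block 40 mm (x, +-20 mm from this point) by 56 mm (y), top 54.5 mm above the plate, back bevelled 10 mm over the top 20. The nose before it, 12.5 to 38 mm above the plate, has a half-round cut (radius 25 mm) that at home surrounds the sleeve body and covers its collar. Beside the heel run gibs, rails 10 mm high and 20 mm wide.
- slide_stop (a point): Middle of the top of the fixed slide stop at the outer end of the slideway, 34 mm above the plate; axes as core_base. It is 12 mm (x) by 58 mm (y).
- packing_mid (a point): Centre (half-way up) of the beech packing block standing in the slideway between heel and slide stop: 40 mm (x) by 50 mm (y) by 80 mm tall (z), the top 10 mm stepped in by 4 mm all round. Loose, about 0.12 kg; the gap it stands in is about 44 mm (x).
- sleeve_mid (a point): Centre (half-way along) of the loose collared steel sleeve: 85 mm long, bore 31 mm, body 44 mm in diameter, collar 60 mm in diameter and 10 mm thick at its -z end. z: its axis, away from the collar. About 0.6 kg. It starts on one of two spigots (96 mm apart) of the blue rack, leaning 35 degrees to the robot's side; the spigot (26 mm thick) goes 45 mm into it: draw it off along its axis.
- plain_mid (a point): Centre of the other sleeve on the rack, to be left alone: plain, without collar, 55 mm long, 50 mm in diameter. z along its axis.
- tray_in (a point): Centre of the inner floor of the black plastic parts tray (fixed), 4 mm above the bench; inside 202 mm (x) by 162 mm (y), rim 40 mm above the bench.
- spray: Orange spray can standing on the bench, 53 mm in diameter, 168 mm tall; origin at the centre of its foot. Leave alone.
- mallet: Soft-faced mallet lying on the bench: head 98 mm long and 40 mm in diameter, wooden handle 200 mm long towards its -x; origin on the bench under the middle of the head. Leave alone.
Not all that is in view belongs to the job. Of the things like the part that bears packing_mid, leave any that is turquoise or yellow; of the rest the larger one is meant.

How it is judged:
On the way, in this order (a step that is already met when the one before it is completed fails the run):
1. the packing block lies or stands in the parts tray, let go (x of packing_mid in the frame of tray_in between -0.1 and 0.1 m and y of packing_mid in the frame of tray_in between -0.08 and 0.08 m and z of packing_mid in the frame of tray_in below 0.045 m and contact force between packing and the fingers below 0.1 N), for 0.2 s.
2. the slide is drawn back (at least 38 of its 44 mm) (value of joint slide above 0.038 m), for 0.2 s.
3. the collared sleeve sits right down on the plate over the core, still held in the fingers (lowered, not dropped) (horizontal distance between sleeve_mid and core_base below 0.005 m and z of sleeve_mid in the frame of core_base between 0.038 and 0.0465 m and angle between sleeve_mid's own z axis and vertical below 0.08 rad and contact force between sleeve and the fingers above 1 N), for 0.1 s.
4. the slide is fully home over the seated sleeve's collar (value of joint slide below 0.003 m and horizontal distance between sleeve_mid and core_base below 0.005 m and z of sleeve_mid in the frame of core_base below 0.0455 m), for 0.2 s.
At the end, for the whole second after the job is handed in: The slide is home (within 3 mm), the collared sleeve stands upright on the core, on its axis within 5 mm and down on the plate within 3 mm, and the packing block rests in the parts tray; all at rest (all of step 4 and angle between sleeve_mid's own z axis and vertical below 0.08 rad and linear speed of each of sleeve, packing below 0.02 m/s and x of packing_mid in the frame of tray_in between -0.1 and 0.1 m and y of packing_mid in the frame of tray_in between -0.08 and 0.08 m and z of packing_mid in the frame of tray_in below 0.045 m); the robot touches nothing.
It fails at once if the plain sleeve is moved from its place on the rack (more than 15 mm) (distance of plain_mid from where it was at the start of the episode above 0.015 m).
It fails at once if the spray can is moved or knocked (more than 20 mm, or tipped) (distance of spray from where it was at the start of the episode above 0.02 m or angle between spray's own z axis and vertical above 0.3 rad).
It fails at once if the mallet is moved (more than 20 mm) (distance of mallet from where it was at the start of the episode above 0.02 m).
It also fails if it takes over 72 s, if anything falls off the work surface, if the arm or the gripper's body presses on something with over 40 N, if the wrist force passes 120 N, or if a joint passes its speed limit or range.

## Working session

There is one attempt and no reset: what is moved stays moved. The work goes in short steps, Python scripts to look and compute and a shell command to move; the robot and the scene stay as the last step left them, time stands still between calls to the robot, and variables do not carry over. Pictures are saved under pics/ and viewed, at most 10 in all, crops included, and the job is handed in when it is done.

```bash
ls; mkdir -p pics
cat > h.py <<'E'
import numpy as np, cv2
from plant import manip
from scipy.spatial.transform import Rotation as R
def cam(n):
    p=manip.camera_params(n); K=np.array(p["camera_matrix"]).reshape(3,3); M=cv2.Rodrigues(np.array(p["rvec"],float))[0]; return K,M,np.array(p["tvec"],float).ravel()
def cloud(n,d):
    K,M,t=cam(n); v,u=np.mgrid[:d.shape[0],:d.shape[1]]
    c=np.stack([(u-K[0,2])/K[0,0]*d,(v-K[1,2])/K[1,1]*d,d],-1)
    P=(c-t)@M; P[d<=0]=np.nan; return P
def proj(n,p):
    K,M,t=cam(n); c=M@np.array(p)+t; q=K@c; return (q[:2]/q[2]).round(0)
E
python3 - <<'E'
from h import *
for n in("side","top"):
    im,d=manip.grab_frame(n); cv2.imwrite(f"pics/{n}0.png",im[:,:,::-1]); np.savez(f"{n}0.npz",im=im,d=d)
    K,M,t=cam(n); print(n,K[0,0],(-M.T@t).round(3),M[2].round(2))
    for l in["slide","slide_heel","packing_mid","sleeve_mid","plain_mid","tray_in","spray","mallet","slide_stop","core_base"]:
        try: print(l,[(np.round(r["point"],3).tolist(),round(r["score"],2),proj(n,r["point"]).tolist()) for r in manip.look_for(n,l)])
        except Exception as e: print(l,e)
s=manip.state(); print(s)
E
```

```text
pics
side 451.0277149604256 [ 0.584 -0.703  0.964] [ 0.04  0.64 -0.77]
slide [([0.618, -0.023, 0.107], 0.89, [322.0, 211.0]), ([0.558, -0.043, 0.07], 0.72, [298.0, 228.0]), ([0.744, 0.257, 0.024], 0.6, [357.0, 152.0])]
slide_heel [([0.622, -0.027, 0.114], 0.69, [323.0, 210.0])]
packing_mid [([0.682, -0.032, 0.138], 0.92, [348.0, 204.0]), ([0.807, -0.048, 0.042], 0.71, [398.0, 229.0]), ([0.662, -0.199, 0.045], 0.66, [347.0, 286.0]), ([0.781, 0.068, 0.057], 0.64, [381.0, 192.0])]
sleeve_mid [([0.469, 0.349, 0.095], 0.64, [262.0, 118.0])]
plain_mid [([0.489, 0.255, 0.08], 0.59, [270.0, 144.0])]
tray_in [([0.488, -0.319, 0.004], 0.77, [272.0, 350.0])]
spray [([0.715, -0.301, 0.123], 0.91, [379.0, 310.0])]
mallet [([0.744, 0.26, 0.024], 0.79, [357.0, 151.0])]
slide_stop [([0.562, -0.04, 0.072], 0.93, [299.0, 227.0]), ([0.744, 0.255, 0.025], 0.74, [358.0, 152.0])]
core_base [([0.555, -0.045, 0.073], 0.6, [297.0, 228.0])]
top 492.88569788794763 [0.415 0.027 1.278] [ 0.16 -0.02 -0.99]
slide [([0.616, -0.003, 0.113], 0.65, [312.0, 195.0])]
slide_heel [([0.616, -0.009, 0.113], 0.62, [314.0, 19
[... 691 characters left out ...]
9498758e+00,  5.26759762e-02,  1.61286971e+00,  8.87228888e-06,
        1.47600896e+00, -1.18988192e-01]), 'joint_vel': array([-1.15731768e-03, -6.73299879e-04,  6.74219575e-04,  1.45652214e-03,
       -1.46774216e-03, -3.46888572e-05]), 'joint_efforts': array([-8.23455248e-04, -3.93695676e+01, -3.70468533e+01, -1.28085644e-04,
        5.84212812e-04,  1.21704767e-05]), 'tool_pos': array([ 0.24039485, -0.5769093 ,  0.2563366 ]), 'tool_rot': array([1.86012211e-05, 9.80580187e-01, 1.96118576e-01, 5.89137285e-06]), 'contact_force': array([-0.53349251, -0.36315568,  0.13135624]), 'ft_torque': array([ 0.02118501, -0.00880273, -0.00084337]), 'grasp_force': 0.0, 'gripper_width': 1.0023153866710166}
```

View pics/side0.png

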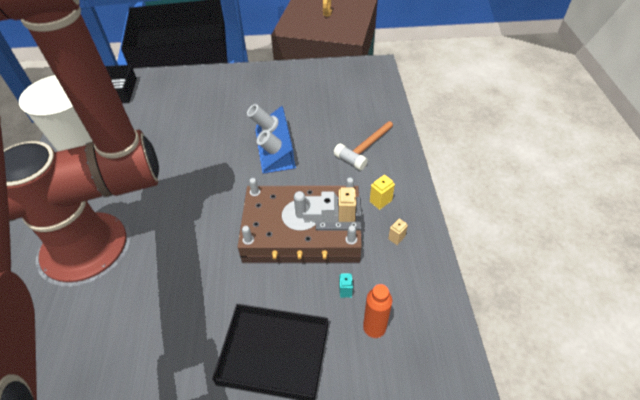

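View pics/top0.png

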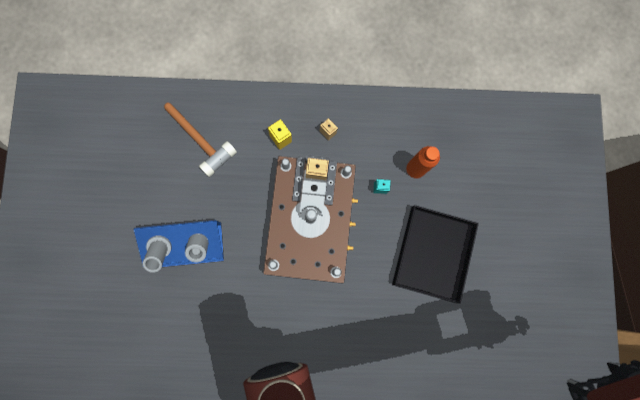

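Side view: the packing block stands at about (347,204) behind the slide, the core at (300,203), the long collared sleeve at (260,117) and the plain one at (270,142). The tray is at (272,350), the spray can at (378,310) and the mallet at (350,155). The top view agrees. Next: precise geometry from depth.

```bash
cat > fit.py <<'E'
from h import *
for n in("side","top"):
    z=np.load(f"{n}0.npz"); im,d=z["im"],z["d"]; P=cloud(n,d)
    X,Y,Z=P[...,0],P[...,1],P[...,2]
    print(n,"bench z",np.nanmedian(Z[(X>.3)&(X<.9)&(abs(Y)<.4)&(Z<.02)]).round(4))
    box=(X>.38)&(X<.74)&(Y>-.16)&(Y<.15)
    pl=box&(Z>.065)&(Z<.08)
    print(" plate z",np.nanmedian(Z[pl]).round(4))
    rr=cv2.minAreaRect(P[pl][:,:2].astype(np.float32)*1000); print(" platerect",rr)
    m=(box&(Z>.108)).astype(np.uint8)
    k,lab,st,ce=cv2.connectedComponentsWithStats(m)
    for i in range(1,k):
        q=P[lab==i]
        if len(q)<8: continue
        t=q[:,2].max(); top=q[q[:,2]>np.percentile(q[:,2],90)-.004]
        print("  blob",len(q),"med",np.median(q,0).round(4),"topmid",((top.min(0)+top.max(0))/2).round(4),"ext",np.ptp(top,0).round(3),ce[i].round())
    b=box&(Z>.143); q=P[b]; 
    tray=(X>.33)&(X<.64)&(Y<-.17)&(Y>-.5)&(Z>.03)&(Z<.05); print(" tray rim",cv2.minAreaRect(P[tray][:,:2].astype(np.float32)*1000))
    # sleeves: point clouds
    for nm,c in(("col",(.469,.352,.095)),("plain",(.485,.262,.085))):
        s=(np.linalg.norm(P-np.array(c),axis=-1)<.08); q=P[s]; c_=im[s].astype(int)
        g=(c_.max(1)-c_.min(1)<40)&(q[:,2]>.02); q=q[g]; print(nm,len(q),q.mean(0).round(4),q.min(0).round(3),q.max(0).round(3)); np.save(f"{nm}_{n}.npy",q)
    bl=(X>.35)&(X<.6)&(Y>.2)&(Y<.43)&(im[...,2].astype(int)-im[...,0]>60)&(Z>.01)
    q=P[bl]; print("rack",cv2.minAreaRect(q[:,:2].astype(np.float32)*1000)); 
    A=np.linalg.svd(q-q.mean(0),full_matrices=False)[2][2]; print(" rack normal",A.round(3))
    for c,r0,nm in(((310,215),(60,75),"m"),):pass
a=cv2.imread("pics/side0.png"); b=cv2.imread("pics/top0.png")
A=cv2.resize(a[90:280,225:425],(800,760))
o=np.vstack([np.hstack([cv2.resize(a[160:265,230:370],(400,300)),cv2.resize(a[85:190,230:370],(400,300))]),np.hstack([cv2.resize(b[145:295,240:380][:105],(400,300)),cv2.resize(b[200:290,130:250],(400,300))])])
cv2.imwrite("pics/crop0.png",o)
E
python3 fit.py
```

```text
side bench z -0.0009
 plate z 0.0708
 platerect ((565.4210205078125, -2.3502044677734375), (200.7969512939453, 296.78607177734375), 85.19453430175781)
  blob 43 med [0.4486 0.0788 0.1143] topmid [0.4481 0.0811 0.1172] ext [0.016 0.011 0.005] [252. 182.]
  blob 44 med [0.6951 0.0603 0.1148] topmid [0.6952 0.0618 0.1168] ext [0.018 0.016 0.005] [350. 181.]
  blob 428 med [ 0.6783 -0.0312  0.1421] topmid [ 0.6799 -0.0143  0.151 ] ext [0.033 0.044 0.006] [347. 201.]
  blob 658 med [ 0.6185 -0.0117  0.1237] topmid [ 0.566  -0.0061  0.1463] ext [0.024 0.024 0.012] [318. 203.]
  blob 49 med [ 0.4365 -0.07    0.1147] topmid [ 0.4363 -0.0684  0.1171] ext [0.014 0.017 0.006] [245. 230.]
  blob 52 med [ 0.6828 -0.0918  0.1148] topmid [ 0.6821 -0.0894  0.1164] ext [0.014 0.017 0.005] [351. 230.]
 tray rim ((490.4500427246094, -325.212890625), (172.07012939453125, 210.69583129882812), 75.9969253540039)
col 551 [0.4679 0.3447 0.0909] [0.424 0.274 0.023] [0.51  0.393 0.132]
plain 374 [0.4859 0.2609 0.0822] [0.452 0.241 0.045] [0.518 0.336 0.108]
rack ((495.47332763671875, 319.53021240234375), (92.0
[... 576 characters left out ...]
 [ 0.5627 -0.0016  0.1471] topmid [ 0.5644 -0.0017  0.1506] ext [0.021 0.023 0.009] [311. 215.]
  blob 53 med [0.4471 0.0832 0.1155] topmid [0.4471 0.084  0.1175] ext [0.014 0.016 0.005] [273. 265.]
  blob 56 med [ 0.435  -0.0669  0.1153] topmid [ 0.435  -0.0669  0.1182] ext [0.014 0.014 0.007] [337. 272.]
 tray rim ((489.20404052734375, -324.9525146484375), (171.7602996826172, 210.1240234375), 75.7373275756836)
col 881 [0.4699 0.3478 0.092 ] [0.423 0.273 0.035] [0.511 0.398 0.135]
plain 504 [0.4844 0.2694 0.0859] [0.452 0.245 0.035] [0.519 0.307 0.11 ]
rack ((492.1788330078125, 321.128662109375), (97.93171691894531, 202.11935424804688), 7.568694114685059)
 rack normal [ 0.561  0.073 -0.824]
```

View pics/crop0.png

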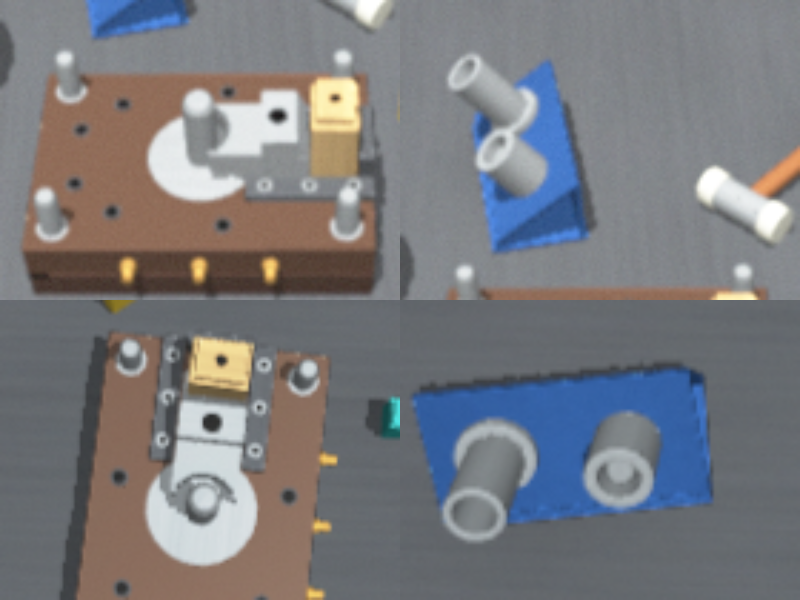

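```bash
cat > to.py <<'E'
# usage: to.py x y z yaw_deg tilt_deg N : equal rows from the measured pose to the target (tool x heads to yaw; tilt leans tool z towards it)
import sys; from h import *
def tgt(yaw,tilt): return R.from_euler("z",yaw,degrees=True)*R.from_euler("y",-tilt,degrees=True)*R.from_quat([1,0,0,0])
def main():
    x,y,z,yaw,tilt=map(float,sys.argv[1:6]); N=int(sys.argv[6]); s=manip.state()
    q=s["tool_rot"]; R0=R.from_quat([q[1],q[2],q[3],q[0]]); D=R0.inv().apply(np.array([x,y,z])-s["tool_pos"])
    w=(R0.inv()*tgt(yaw,tilt)).as_rotvec()/N
    S=sum(R.from_rotvec(w*k).as_matrix() for k in range(N)); d=np.linalg.solve(S,D)
    print("t",round(s["time"],2),"tcp",s["tool_pos"].round(4),"N",N,"row:",d.round(4).tolist(),w.round(4).tolist(),"mm/row",round(1e3*np.linalg.norm(d),1),"deg/row",np.degrees(np.linalg.norm(w)).round(2))
if __name__=="__main__": main()
E
python3 to.py .6786 -.0124 .25 -5 0 18;python3 to.py .6786 -.0124 .25 -5 0 16
```

```text
t 1.1 tcp [ 0.2404 -0.5769  0.2563] N 18 row: [0.0295, -0.0271, 0.0004] [0.0, -0.0, 0.0268] mm/row 40.1 deg/row 1.53
t 1.1 tcp [ 0.2404 -0.5769  0.2563] N 16 row: [0.0332, -0.0305, 0.0004] [0.0, -0.0, 0.0301] mm/row 45.1 deg/row 1.73
```

```bash
python3 -m inch '[[[0.033,-0.030,0],[0,0,0.03],1],[[0.033,-0.030,0],[0,0,0.03],1],[[0.033,-0.030,0],[0,0,0.03],1],[[0.033,-0.030,0],[0,0,0.03],1],[[0.033,-0.030,0],[0,0,0.03],1],[[0.033,-0.030,0],[0,0,0.03],1],[[0.033,-0.030,0],[0,0,0.03],1],[[0.033,-0.030,0],[0,0,0.03],1]]'; python3 to.py .6786 -.0124 .25 -5 0 8
```

```text
time: 1.9
tool_pos: [0.4251, -0.2706, 0.2567]
tool_rot: [0.0, 0.997, 0.077, 0.0]
contact_force: [0.1, -0.4, -0.1]
gripper_width: 1.003
grasp_force: 0.0
t 1.9 tcp [ 0.4251 -0.2706  0.2567] N 8 row: [0.0333, -0.0308, 0.0008] [0.0001, -0.0001, 0.0301] mm/row 45.3 deg/row 1.72
```

```bash
python3 -m inch '[[[0.033,-0.031,0.001],[0,0,0.03],1],[[0.033,-0.031,0.001],[0,0,0.03],1],[[0.033,-0.031,0.001],[0,0,0.03],1],[[0.033,-0.031,0.001],[0,0,0.03],1],[[0.033,-0.031,0.001],[0,0,0.03],1],[[0.033,-0.031,0.001],[0,0,0.03],1],[[0.033,-0.031,0],[0,0,0.03],1],[[0.033,-0.031,0],[0,0,0.03],0.9]]'; python3 to.py .6786 -.0124 .134 -5 0 7
```

```text
time: 2.7
tool_pos: [0.6763, -0.0103, 0.2503]
tool_rot: [0.0, 0.999, -0.043, 0.0]
contact_force: [0.3, -0.3, 0.5]
gripper_width: 0.903
grasp_force: 0.0
t 2.7 tcp [ 0.6763 -0.0103  0.2503] N 7 row: [0.0004, 0.0003, 0.0166] [0.0, -0.0, 0.0002] mm/row 16.6 deg/row 0.01
```

```bash
python3 -m inch '[[[0.002,0.002,0.02],[0,0,0],0.9],[[0,0,0.03],[0,0,0],0.9],[[0,0,0.03],[0,0,0],0.9],[[0,0,0.02],[0,0,0],0.9],[[0,0,0.016],[0,0,0],0.9],[[0,0,0],[0,0,0],0.3],[[0,0,0],[0,0,0],0.3],[[0,0,0],[0,0,0],0.3]]'
```

```text
time: 3.5
tool_pos: [0.6778, -0.0143, 0.1362]
tool_rot: [0.0, 0.999, -0.043, 0.001]
contact_force: [-0.4, 0.3, 0.3]
gripper_width: 0.573
grasp_force: 63.5
```

```bash
python3 -m inch '[[[0,0,-0.02],[0,0,0],0.3],[[0,0,-0.04],[0,0,0],0.3],[[0,0,-0.04],[0,0,0],0.3],[[-0.01,0.01,-0.02],[0,0,0],0.3],[[-0.02,0.03,0],[0,0,0],0.3],[[-0.02,0.035,0],[0,0,0],0.3]]'; python3 to.py .490 -.325 .24 -14 0 7
```

```text
time: 4.1
tool_pos: [0.6213, -0.0848, 0.2578]
tool_rot: [0.001, 0.999, -0.041, 0.003]
contact_force: [-0.2, -0.9, -1.1]
gripper_width: 0.575
grasp_force: 63.6
t 4.1 tcp [ 0.6213 -0.0848  0.2578] N 7 row: [-0.0134, 0.0368, 0.0025] [0.0001, -0.0008, 0.0231] mm/row 39.2 deg/row 1.32
```

```bash
python3 -m inch '[[[-0.013,0.037,0.002],[0,0,0.02],0.3],[[-0.013,0.037,0.002],[0,0,0.02],0.3],[[-0.013,0.037,0.002],[0,0,0.02],0.3],[[-0.013,0.037,0.002],[0,0,0.02],0.3],[[-0.013,0.037,0.002],[0,0,0.02],0.3],[[-0.013,0.037,0.002],[0,0,0.02],0.3],[[-0.013,0.037,0.002],[0,0,0.02],0.3],[[0,0,0],[0,0,0],0.3]]'; python3 to.py .490 -.325 .074 -14 0 5
```

```text
time: 4.9
tool_pos: [0.4914, -0.3312, 0.2417]
tool_rot: [0.001, 0.993, -0.115, 0.001]
contact_force: [0.2, 1.3, -1.0]
gripper_width: 0.576
grasp_force: 63.5
t 4.9 tcp [ 0.4914 -0.3312  0.2417] N 5 row: [-0.0006, -0.0012, 0.0335] [0.0005, -0.0003, 0.0027] mm/row 33.6 deg/row 0.16
```

```bash
python3 -m inch '[[[0,-0.003,0.03],[0,0,0],0.3],[[0,-0.003,0.04],[0,0,0],0.3],[[0,0,0.04],[0,0,0],0.3],[[0,0,0.035],[0,0,0],0.3],[[0,0,0.015],[0,0,0],0.3],[[0,0,0.008],[0,0,0],0.3],[[0,0,0.003],[0,0,0],0.3],[[0,0,0],[0,0,0],0.3]]'
```

```text
time: 5.7
tool_pos: [0.4957, -0.3224, 0.0711]
tool_rot: [0.001, 0.994, -0.112, 0.001]
contact_force: [0.7, 0.8, -0.3]
gripper_width: 0.578
grasp_force: 63.6
```

```bash
python3 -m inch '[[[0,0,0.002],[0,0,0],0.3],[[0,0,0],[0,0,0],0.75],[[0,0,0],[0,0,0],0.75],[[0,0,-0.02],[0,0,0],0.75],[[0,0,-0.04],[0,0,0],0.75],[[0,0,-0.05],[0,0,0],0.85],[[0,0,-0.05],[0,0,0],0.85],[[0,0,-0.02],[0,0,0],0.85]]'
python3 - <<'E'
from h import *
c=np.array([.565,-.0025]);a=np.radians(-5)
print("heel",c+.072*np.array([np.cos(a),np.sin(a)]))
im,d=manip.grab_frame("side"); cv2.imwrite("pics/s1.png",im[:,:,::-1])
for r in manip.look_for("side","packing_mid"): print(np.round(r["point"],3),round(r["score"],2))
E
python3 to.py .6367 -.0088 .25 -5 0 10
```

```text
time: 6.5
tool_pos: [0.4965, -0.3233, 0.2549]
tool_rot: [0.003, 0.994, -0.112, 0.004]
contact_force: [0.4, 0.1, 0.3]
gripper_width: 0.851
grasp_force: 0.0
heel [ 0.63672602 -0.00877521]
[ 0.662 -0.199  0.05 ] 0.82
[ 0.505 -0.337  0.072] 0.74
[0.782 0.068 0.057] 0.69
[ 0.809 -0.05   0.044] 0.64
[0.487 0.252 0.079] 0.4
t 6.6 tcp [ 0.4965 -0.3233  0.2536] N 10 row: [0.0087, -0.0333, 0.0003] [0.0005, -0.0009, -0.0138] mm/row 34.5 deg/row 0.79
```

```bash
python3 -m inch '[[[0.011,-0.042,0],[0,0,-0.02],0.9],[[0.011,-0.042,0],[0,0,-0.02],0.9],[[0.011,-0.042,0],[0,0,-0.02],0.9],[[0.011,-0.042,0],[0,0,-0.02],0.9],[[0.011,-0.042,0],[0,0,-0.02],0.9],[[0.011,-0.042,0],[0,0,-0.02],0.9],[[0.011,-0.042,0],[0,0,-0.02],0.9],[[0.011,-0.040,0],[0,0,0],0.9]]';  python3 - <<'E'
from h import *
for n in("side","top"):
    im,d=manip.grab_frame(n); P=cloud(n,d); c=np.array([.565,-.0025,.072]); a=np.radians(-5)
    L=(P-c)@np.array([[np.cos(a),-np.sin(a),0],[np.sin(a),np.cos(a),0],[0,0,1]])
    m=(abs(L[...,1])<.033)&(L[...,0]>.04)&(L[...,0]<.2)&(L[...,2]>.05)&(L[...,2]<.06); q=L[m]
    if len(q): print(n,len(q),q.min(0).round(4),q.max(0).round(4),np.median(q,0).round(4))
E
python3 to.py .6367 -.0088 .112 -5 0 5
```

```text
time: 7.4
tool_pos: [0.6328, -0.0037, 0.2451]
tool_rot: [-0.0, 0.999, -0.042, -0.001]
contact_force: [0.7, -0.7, -0.5]
gripper_width: 0.898
grasp_force: 0.0
side 244 [ 0.053  -0.0292  0.0501] [0.0848 0.0303 0.0583] [ 0.0679 -0.0006  0.0532]
top 230 [ 0.0515 -0.0273  0.0501] [0.0814 0.0284 0.0599] [ 0.0641 -0.0019  0.0534]
t 7.5 tcp [ 0.6332 -0.0012  0.245 ] N 5 row: [0.0009, 0.0015, 0.0266] [-0.0003, 0.0006, 0.0015] mm/row 26.7 deg/row 0.09
```

```bash
python3 -m inch '[[[0.004,0.007,0.02],[0,0,0],0.9],[[0,0,0.03],[0,0,0],0.9],[[0,0,0.035],[0,0,0],0.9],[[0,0,0.03],[0,0,0],0.9],[[0,0,0.017],[0,0,0],0.9],[[0,0,0],[0,0,0],0.9],[[0,0,0],[0,0,0],0.4],[[0,0,0],[0,0,0],0.4]]'; python3 to.py .6805 -.0126 .1135 -5 0 5
```

```text
time: 8.3
tool_pos: [0.6374, -0.0073, 0.1175]
tool_rot: [-0.006, 0.999, -0.043, 0.001]
contact_force: [-1.5, 20.6, -1.3]
gripper_width: 0.641
grasp_force: 71.3
t 8.3 tcp [ 0.6374 -0.0073  0.1175] N 5 row: [0.0087, 0.0003, 0.0008] [-0.0025, -0.0002, 0.0004] mm/row 8.7 deg/row 0.15
```

```bash
python3 -m inch '[[[0.005,-0.001,0],[0,0,0],0.4],[[0.01,0,0],[0,0,0],0.4],[[0.01,0,0],[0,0,0],0.4],[[0.01,0,0],[0,0,0],0.4],[[0.008,0,0],[0,0,0],0.4],[[0.002,0,0],[0,0,0],0.4],[[0,0,0],[0,0,0],0.4],[[0,0,0],[0,0,0],0.4]]'
```

```text
time: 9.1
tool_pos: [0.6801, -0.0107, 0.1175]
tool_rot: [-0.005, 0.999, -0.042, -0.002]
contact_force: [-11.6, 13.5, 6.3]
gripper_width: 0.647
grasp_force: 72.0
```

```bash
python3 -m inch '[[[0,0,0],[0,0,0],0.9],[[0,0,0],[0,0,0],0.9],[[0,0,-0.02],[0,0,0],0.9],[[0,0,-0.04],[0,0,0],0.9],[[0,0,-0.05],[0,0,0],0.9],[[0,0,-0.05],[0,0,0],1],[[0,0,0],[0,0,0],1]]'
python3 - <<'E'
from h import *
from scipy.optimize import least_squares
for n in("side","top"):
    im,d=manip.grab_frame(n); P=cloud(n,d); c=np.array([.565,-.0025,.072]); a=np.radians(-5)
    L=(P-c)@np.array([[np.cos(a),-np.sin(a),0],[np.sin(a),np.cos(a),0],[0,0,1]])
    m=(abs(L[...,1])<.033)&(L[...,0]>.04)&(L[...,0]<.2)&(L[...,2]>.05)&(L[...,2]<.06); q=L[m]
    if len(q): print(n,len(q),q.min(0).round(4),q.max(0).round(4),np.median(q,0).round(4))
def line(Q,r,bias=0):
    # axis: point p0 + s*u, u tilted; cylinder-distance fit (soft-L1), robust to collar/spigot/bore points
    def f(p):
        u=np.array([-np.sin(p[2])*np.cos(p[3]),-np.sin(p[2])*np.sin(p[3]),np.cos(p[2])]); v=Q-np.array([p[0],p[1],.09]); return np.linalg.norm(v-np.outer(v@u,u),axis=1)-r
    s=least_squares(f,[Q[:,0].mean(),Q[:,1].mean(),np.radians(35),np.radians(8)],loss="soft_l1",f_scale=.002); p=s.x
    u=np.array([-np.sin(p[2])*np.cos(p[3]),-np.sin(p[2])*np.sin(p[3]),np.cos(p[2])]); o=np.array([p[0],p[1],.09])
    v=(Q-o)@u; g=abs(f(p))<.003
    return o,u,np.degrees(p[2:]),g.mean(),np.percentile(v[g],[1,99]).round(4)
for nm,r in(("col",.022),("plain",.025)):
    QQ=[]
    for n in("side","top"):
        Q=np.load(f"{nm}_{n}.npy"); 
        QQ.append(Q)
    for t,Q in zip(("side","top","both"),QQ+[np.vstack(QQ)]):
        o,u,ang,g,ends=line(Q,r); print(nm,t,o.round(4),u.round(3),ang.round(1),"inl",round(g,2),"ends",ends,"topend",(o+u*ends[1]).round(4))
E
```

```text
time: 9.8
tool_pos: [0.6859, -0.017, 0.2888]
tool_rot: [0.001, 0.999, -0.043, 0.01]
contact_force: [-0.1, 0.7, 1.9]
gripper_width: 0.999
grasp_force: 0.0
side 236 [ 0.0967 -0.029   0.0501] [0.1281 0.0307 0.0579] [ 0.1115 -0.0009  0.0532]
top 127 [ 0.1119 -0.0269  0.05  ] [0.1274 0.0286 0.0586] [ 0.1197 -0.0008  0.0533]
col side [0.4659 0.3484 0.09  ] [-0.312  0.916  0.254] [ 75.3 -71.2] inl 0.2 ends [-0.072   0.0457] topend [0.4516 0.3902 0.1016]
col top [0.462  0.3596 0.09  ] [-0.597 -0.092  0.797] [37.1  8.8] inl 0.38 ends [-0.0489  0.0385] topend [0.439  0.3561 0.1207]
col both [0.4611 0.3611 0.09  ] [-0.593 -0.093  0.8  ] [36.9  8.9] inl 0.4 ends [-0.048   0.0377] topend [0.4388 0.3576 0.1202]
plain side [0.4728 0.2677 0.09  ] [-0.547 -0.144  0.825] [34.4 14.7] inl 0.64 ends [-0.0444  0.0073] topend [0.4688 0.2666 0.096 ]
plain top [0.4733 0.2687 0.09  ] [-0.534 -0.115  0.838] [33.1 12.2] inl 0.53 ends [-0.048   0.0096] topend [0.4681 0.2676 0.098 ]
plain both [0.4732 0.2681 0.09  ] [-0.536 -0.13   0.834] [33.5 13.7] inl 0.57 ends [-0.0475  0.0086] topend [0.4686 0.267  0.0972]
```

Run:
```python
from h import *
from scipy.optimize import least_squares
t,y=np.radians(35),np.radians(7.3)
u=np.array([-np.sin(t)*np.cos(y),-np.sin(t)*np.sin(y),np.cos(t)]); e2=np.array([-np.sin(y),np.cos(y),0]); e1=np.cross(e2,u)
B=np.c_[e1,e2,u]
for n in("side","top","both"):
    Q=np.vstack([np.load(f"col_{k}.npy") for k in(["side","top"] if n=="both" else [n])])
    L=(Q-np.array([.462,.36,.09]))@B
    q=L[(L[:,2]>-.025)&(L[:,2]<.05)&(np.hypot(L[:,0],L[:,1])<.04)]
    f=lambda p:np.hypot(q[:,0]-p[0],q[:,1]-p[1])-.022
    s=least_squares(f,[0,0],loss="soft_l1",f_scale=.0015); r=np.hypot(L[:,0]-s.x[0],L[:,1]-s.x[1])
    h=np.histogram(L[r<.024][:,2],bins=np.arange(-.06,.06,.004))
    print(n,s.x.round(4),"inl",np.mean(abs(f(s.x))<.002).round(2),"top98",np.percentile(L[r<.024][:,2],[90,95,98,99.5]).round(4),"ring",np.median(L[(r>.0155)&(r<.021)&(L[:,2]>.025)][:,2]).round(4),"collar top",np.median(L[(r>.025)&(r<.029)&(L[:,2]<-.01)][:,2]).round(4))
    print(h[0].tolist()); print("axis pt",(np.array([.462,.36,.09])+e1*s.x[0]+e2*s.x[1]).round(4))
print("u",u)
```

```text
side [-0.0015  0.0047] inl 0.57 top98 [0.0342 0.0356 0.0363 0.0369] ring 0.0339 collar top -0.0408
[0, 0, 0, 0, 11, 13, 17, 14, 15, 15, 15, 17, 16, 13, 19, 17, 16, 19, 14, 16, 23, 28, 31, 47, 13, 0, 0, 0, 0]
axis pt [0.4602 0.3645 0.0892]
top [-0.0006  0.0045] inl 0.51 top98 [0.0355 0.037  0.0384 0.0395] ring 0.0344 collar top -0.04
[0, 0, 0, 0, 15, 28, 16, 22, 12, 20, 17, 16, 17, 20, 29, 22, 30, 31, 25, 32, 34, 29, 39, 87, 48, 0, 0, 0, 0]
axis pt [0.4609 0.3644 0.0897]
both [-0.0009  0.0046] inl 0.54 top98 [0.0351 0.0365 0.0377 0.0391] ring 0.0341 collar top -0.0402
[0, 0, 0, 0, 26, 41, 34, 36, 27, 35, 32, 33, 33, 33, 48, 40, 46, 51, 39, 48, 59, 58, 70, 135, 61, 0, 0, 0, 0]
axis pt [0.4607 0.3645 0.0895]
u [-0.56892728 -0.07288127  0.81915204]
```

```bash
python3 to.py .3697 .3528 .2206 7.3 35 16
```

```text
t 9.9 tcp [ 0.6831 -0.0165  0.28  ] N 16 row: [-0.0199, -0.0233, -0.0018] [0.0042, 0.0376, -0.0129] mm/row 30.7 deg/row 2.29
```

```bash
python3 -m inch '[[[-0.02,-0.023,-0.002],[0.004,0.038,-0.013],0.9],[[-0.02,-0.023,-0.002],[0.004,0.038,-0.013],0.9],[[-0.02,-0.023,-0.002],[0.004,0.038,-0.013],0.9],[[-0.02,-0.023,-0.002],[0.004,0.038,-0.013],0.9],[[-0.02,-0.023,-0.002],[0.004,0.038,-0.013],0.9],[[-0.02,-0.023,-0.002],[0.004,0.038,-0.013],0.9],[[-0.02,-0.023,-0.002],[0.004,0.038,-0.013],0.9],[[-0.02,-0.023,-0.002],[0.004,0.038,-0.013],0.9]]';python3 to.py .3697 .3528 .2206 7.3 35 7;python3 to.py .3697 .3528 .2206 7.3 35 8
```

```text
time: 10.7
tool_pos: [0.5275, 0.1747, 0.27]
tool_rot: [-0.009, 0.988, 0.01, 0.152]
contact_force: [-0.4, 0.2, -0.6]
gripper_width: 0.899
grasp_force: 0.0
t 10.7 tcp [0.5275 0.1747 0.27  ] N 7 row: [-0.022, -0.0268, -0.0021] [0.0047, 0.0436, -0.0145] mm/row 34.8 deg/row 2.65
t 10.7 tcp [0.5275 0.1747 0.27  ] N 8 row: [-0.0192, -0.0235, -0.0019] [0.0041, 0.0381, -0.0127] mm/row 30.4 deg/row 2.32
```

```bash
python3 -m inch '[[[-0.022,-0.027,-0.002],[0.004,0.044,-0.014],0.9],[[-0.022,-0.027,-0.002],[0.004,0.044,-0.014],0.9],[[-0.022,-0.027,-0.002],[0.004,0.044,-0.014],0.9],[[-0.022,-0.027,-0.002],[0.004,0.044,-0.014],0.9],[[-0.022,-0.027,-0.002],[0.004,0.044,-0.014],0.9],[[-0.022,-0.027,-0.002],[0.004,0.044,-0.014],0.9],[[-0.022,-0.027,-0.002],[0.004,0.044,-0.014],0.9],[[0,0,0],[0,0,0],0.9]]';python3 to.py .3924 .3558 .1878 7.3 35 1;python3 to.py .4488 .363 .1067 7.3 35 1
```

```text
time: 11.5
tool_pos: [0.3678, 0.3549, 0.2165]
tool_rot: [-0.016, 0.952, 0.062, 0.299]
contact_force: [-0.1, -0.6, -0.7]
gripper_width: 0.9
grasp_force: 0.0
t 11.5 tcp [0.3678 0.3549 0.2165] N 1 row: [0.0037, 0.0021, 0.0376] [0.0048, 0.0022, 0.0041] mm/row 37.8 deg/row 0.39
t 11.5 tcp [0.3678 0.3549 0.2165] N 1 row: [0.004, 0.0016, 0.1366] [0.0048, 0.0022, 0.0041] mm/row 136.7 deg/row 0.39
```

```bash
python3 -m inch '[[[0.004,0.002,0.02],[0.005,0.002,0.004],0.9],[[0,0,0.03],[0,0,0],0.9],[[0,0,0.03],[0,0,0],0.9],[[0,0,0.005],[0,0,0],0.9],[[0,0,0],[0,0,0],0.9]]';python3 to.py .4488 .363 .1067 7.3 35 1
python3 - <<'E'
from h import *
im,d=manip.grab_frame("side");im2,d=manip.grab_frame("top"); cv2.imwrite("pics/s2.png",np.hstack([cv2.resize(im[70:190,200:320],(400,400)),cv2.resize(im2[190:310,90:210],(400,400))])[:,:,::-1])
E
```

```text
time: 12.0
tool_pos: [0.4242, 0.3572, 0.1525]
tool_rot: [-0.019, 0.952, 0.057, 0.301]
contact_force: [0.0, 0.4, 0.2]
gripper_width: 0.895
grasp_force: 0.0
t 12.0 tcp [0.4242 0.3572 0.1525] N 1 row: [-0.0058, -0.0028, 0.0519] [0.0031, -0.0023, -0.0073] mm/row 52.3 deg/row 0.47
```

View pics/s2.png

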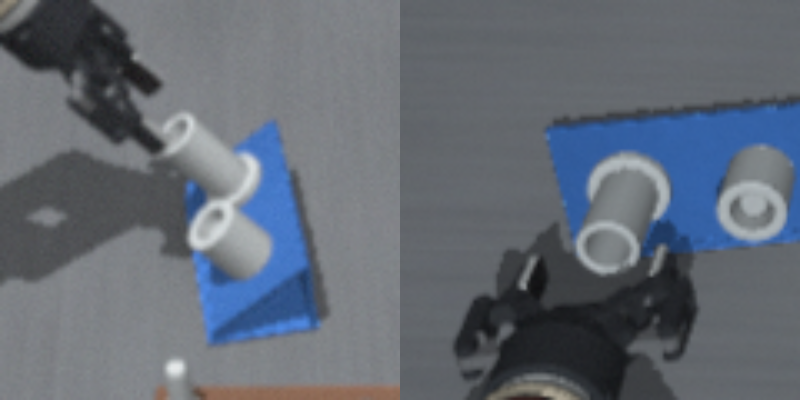

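```bash
cat > avg.py <<'E'
from h import *
import sys
def avg(k=6):
    P=[];Q=[]
    for i in range(k):
        manip.grab_frame("top"); s=manip.state(); P.append(s["tool_pos"]); Q.append(s["tool_rot"][[1,2,3,0]])
    P=np.array(P); return P.mean(0),R.from_quat(np.array(Q)).mean(),P.std(0)
if __name__=="__main__":
    p,r,sd=avg(); M=r.as_matrix(); print("tcp",p.round(4),"sd",sd.round(4),"x",M[:,0].round(3),"z",M[:,2].round(3))
    if len(sys.argv)>3:
        d=M.T@(np.array(list(map(float,sys.argv[1:4])))-p); print("shift tool",d.round(4))
    if len(sys.argv)>5:
        from to import tgt; print("turn",(r.inv()*tgt(float(sys.argv[4]),float(sys.argv[5]))).as_rotvec().round(4))
E
python3 avg.py .4488 .363 .1067 7.3 35
```

```text
tcp [0.4243 0.3589 0.1557] sd [0.0001 0.0001 0.0002] x [0.809 0.096 0.579] z [ 0.575  0.074 -0.815]
shift tool [-0.0081 -0.0008  0.0543]
turn [-0.0009 -0.0071 -0.0075]
```

```bash
python3 -m inch '[[[-0.008,-0.001,0],[0,-0.007,-0.007],0.9],[[0,0,0.02],[0,0,0],0.9],[[0,0,0.02],[0,0,0],0.9],[[0,0,0.013],[0,0,0],0.9],[[0,0,0],[0,0,0],0.9]]';python3 avg.py .4488 .363 .1067 7.3 35
```

```text
time: 12.9
tool_pos: [0.4467, 0.3617, 0.1037]
tool_rot: [-0.018, 0.953, 0.061, 0.298]
contact_force: [0.2, 0.1, 0.3]
gripper_width: 0.901
grasp_force: 0.0
tcp [0.4473 0.3627 0.1064] sd [0.0003 0.0003 0.0008] x [0.813 0.104 0.572] z [ 0.568  0.073 -0.82 ]
shift tool [ 0.0014 -0.0001  0.0006]
turn [-0.      0.0017  0.0002]
```

```bash
python3 -m inch '[[[0.0015,0,0],[0,0,0],0.9],[[0,0,0],[0,0,0],0.3],[[0,0,0],[0,0,0],0.3],[[0,0,0],[0,0,0],0.3],[[0,0,0],[0,0,0],0.3]]'
```

```text
time: 13.7
tool_pos: [0.4487, 0.3632, 0.1075]
tool_rot: [-0.019, 0.952, 0.061, 0.299]
contact_force: [-4.6, 0.2, 4.5]
gripper_width: 0.503
grasp_force: 60.0
```

```bash
python3 -m inch '[[[0,0,-0.01],[0,0,0],0.3],[[0,0,-0.02],[0,0,0],0.3],[[0,0,-0.02],[0,0,0],0.3],[[0,0,-0.025],[0,0,0],0.3],[[0,0,-0.03],[0,0,0],0.3],[[0,0,-0.03],[0,0,0],0.3],[[0,0,0],[0,0,0],0.3],[[0,0,0],[0,0,0],0.3]]'; python3 avg.py
```

```text
time: 14.5
tool_pos: [0.3711, 0.3523, 0.2164]
tool_rot: [-0.018, 0.952, 0.061, 0.298]
contact_force: [-0.1, -0.5, -6.7]
gripper_width: 0.504
grasp_force: 63.7
tcp [0.3715 0.352  0.2152] sd [0.0003 0.0002 0.0004] x [0.816 0.105 0.569] z [ 0.565  0.07  -0.822]
```

```bash
python3 to.py .565 -.0025 .29 -5 0 16
```

```text
t 14.8 tcp [0.372  0.3523 0.2159] N 16 row: [0.0126, 0.0224, -0.001] [-0.0039, -0.0378, 0.013] mm/row 25.8 deg/row 2.3
```

```bash
python3 -m inch '[[[0.013,0.022,-0.006],[-0.004,-0.038,0.013],0.3],[[0.013,0.022,-0.006],[-0.004,-0.038,0.013],0.3],[[0.013,0.022,-0.004],[-0.004,-0.038,0.013],0.3],[[0.013,0.022,-0.001],[-0.004,-0.038,0.013],0.3],[[0.013,0.022,-0.001],[-0.004,-0.038,0.013],0.3],[[0.013,0.022,-0.001],[-0.004,-0.038,0.013],0.3],[[0.013,0.022,-0.001],[-0.004,-0.038,0.013],0.3],[[0.013,0.022,-0.001],[-0.004,-0.038,0.013],0.3]]';python3 to.py .565 -.0025 .29 -5 0 7
```

```text
time: 15.6
tool_pos: [0.4682, 0.1818, 0.2812]
tool_rot: [-0.009, 0.989, 0.008, 0.15]
contact_force: [0.2, -0.0, -5.3]
gripper_width: 0.504
grasp_force: 63.9
t 15.6 tcp [0.4682 0.1818 0.2812] N 7 row: [0.0146, 0.0259, 0.001] [-0.0045, -0.043, 0.0147] mm/row 29.8 deg/row 2.62
```

```bash
python3 -m inch '[[[0.015,0.026,0.001],[-0.004,-0.043,0.015],0.3],[[0.015,0.026,0.001],[-0.004,-0.043,0.015],0.3],[[0.015,0.026,0.001],[-0.004,-0.043,0.015],0.3],[[0.015,0.026,0.001],[-0.004,-0.043,0.015],0.3],[[0.014,0.026,0.001],[-0.004,-0.043,0.015],0.3],[[0.014,0.026,0.001],[-0.004,-0.043,0.015],0.3],[[0.014,0.024,0.001],[-0.004,-0.043,0.015],0.3],[[0,0,0],[0,0,0],0.3]]';python3 avg.py .565 -.0025 .29 -5 0;  python3 - <<'E'
from h import *
z=np.array
for n in("side","top"):
    im,d=manip.grab_frame(n); np.savez(f"{n}3.npz",im=im,d=d); cv2.imwrite(f"pics/{n}3.png",im[:,:,::-1])
s=manip.state();print(s["tool_pos"])
a=cv2.imread("pics/side3.png");b=cv2.imread("pics/top3.png")
cv2.imwrite("pics/c3.png",np.hstack([cv2.resize(a[110:260,230:380],(400,400)),cv2.resize(b[130:280,240:390],(400,400))]))
E
```

```text
time: 16.4
tool_pos: [0.5661, -0.0032, 0.2885]
tool_rot: [-0.001, 0.999, -0.046, 0.001]
contact_force: [-0.5, 0.9, -5.3]
gripper_width: 0.504
grasp_force: 64.1
tcp [5.642e-01 3.000e-04 2.891e-01] sd [0.0005 0.0009 0.0004] x [ 0.996 -0.088  0.001] z [ 0.002  0.005 -1.   ]
shift tool [ 0.001   0.0027 -0.0009]
turn [-0.0047 -0.0011 -0.0006]
[0.56375237 0.00128461 0.28985843]
```

View pics/c3.png

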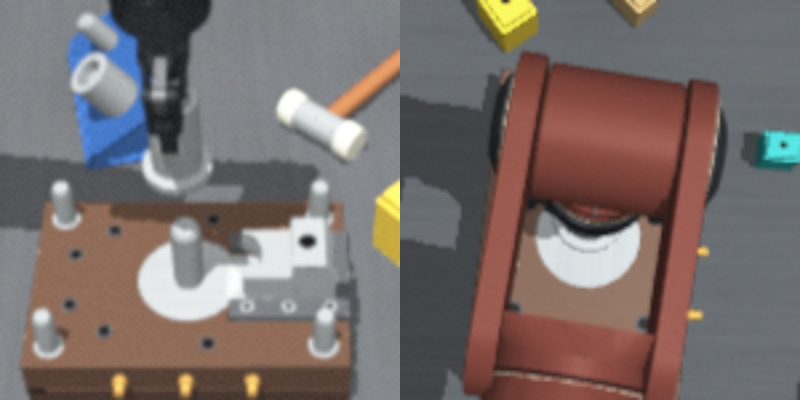

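```bash
cat > sl.py <<'E'
from h import *
from scipy.optimize import least_squares
import sys
from avg import avg
def run(im,d,tcp,show=True):
    P=cloud("side",d); hsv=cv2.cvtColor(im,cv2.COLOR_RGB2HSV); lite=(hsv[...,2]>95)&(hsv[...,1]<60)
    near=np.hypot(P[...,0]-tcp[0],P[...,1]-tcp[1])<.042
    m=near&lite&(P[...,2]<tcp[2]-.005)&(P[...,2]>tcp[2]-.085); Q=P[m]
    def res(p):
        u=np.array([p[2],p[3],1]);u/=np.linalg.norm(u); o=np.array([p[0],p[1],p[4]]) # o = centre of collar's bottom
        v=Q-o; s=v@u; r=np.linalg.norm(v-np.outer(s,u),axis=1)
        db=np.hypot(r-.022,np.maximum(.010-s,0)); dc=np.hypot(r-.030,np.maximum(np.maximum(s-.010,-s),0)); dt=np.hypot(s-.010,np.maximum(np.maximum(r-.030,.022-r),0))
        return np.min([db,dc,dt],0)
    s=least_squares(res,[tcp[0],tcp[1],0,0,tcp[2]-.071],loss="soft_l1",f_scale=.0015)
    print("pts",len(Q),"collar bottom",s.x[[0,1,4]].round(4),"tilt xy",s.x[2:4].round(4),"tcp",tcp.round(4),"rms",np.sqrt(np.mean(res(s.x)**2)).round(4))
    return s.x
def core(P,im):
    m=(np.hypot(P[...,0]-.565,P[...,1]+.0025)<.022)&(P[...,2]>.09)&(P[...,2]<.142); q=P[m]
    f=lambda p:np.hypot(q[:,0]-p[0],q[:,1]-p[1])-.014
    s=least_squares(f,[.565,-.0025],loss="soft_l1",f_scale=.001); print("core",len(q),s.x.round(4),np.median(abs(f(s.x))).round(4)); return s.x
if __name__=="__main__":
    p,r,sd=avg(3); im,d=manip.grab_frame("side"); p2=manip.state()["tool_pos"]
    x=run(im,d,p2)
    for z in ("side0.npz","side3.npz"):
        a=np.load(z); c=core(cloud("side",a["d"]),a["im"])
    e=c-x[:2]; M=r.as_matrix(); print("shift world",e.round(4),"tool",(M.T@np.r_[e,0])[:2].round(4),"tilt",x[2:4])
E
python3 sl.py
```

```text
pts 469 collar bottom [0.5643 0.0023 0.2184] tilt xy [-0.0248 -0.0624] tcp [0.5639 0.001  0.2899] rms 0.0019
core 149 [ 0.5657 -0.0016] 0.0006
core 155 [ 0.5658 -0.0017] 0.0007
shift world [ 0.0015 -0.0039] tool [0.0018 0.0038] tilt [-0.02479562 -0.06236175]
```

```bash
sed -i 's/o=np.array(\[p\[0\],p\[1\],p\[4\]\])/o=np.array([p[0],p[1],p[4]]); u=np.array([p[2],-.004,1]);u\/=np.linalg.norm(u)/' sl.py; python3 sl.py
```

```text
pts 470 collar bottom [0.5642 0.0006 0.2172] tilt xy [-0.0113  0.0023] tcp [0.564  0.0007 0.2897] rms 0.0023
core 149 [ 0.5657 -0.0016] 0.0006
core 155 [ 0.5658 -0.0017] 0.0007
shift world [ 0.0016 -0.0023] tool [0.0018 0.0021] tilt [-0.0112763  0.0022595]
```

```bash
python3 -m inch '[[[0.0023,0.0025,0.01],[-0.004,-0.01,0],0.3],[[0,0,0.02],[0,0,0],0.3],[[0,0,0.02],[0,0,0],0.3],[[0,0,0.01],[0,0,0],0.3],[[0,0,0],[0,0,0],0.3]]'; python3 sl.py; python3 avg.py .5655 -.0022 .22 -5 0
```

```text
time: 17.7
tool_pos: [0.5644, -0.0019, 0.2268]
tool_rot: [-0.001, 0.999, -0.044, -0.007]
contact_force: [0.5, -0.6, -5.2]
gripper_width: 0.504
grasp_force: 64.0
pts 419 collar bottom [ 0.5661 -0.0023  0.1584] tilt xy [-0.0032  0.0351] tcp [ 0.5665 -0.0021  0.2312] rms 0.0024
core 149 [ 0.5657 -0.0016] 0.0006
core 155 [ 0.5658 -0.0017] 0.0007
shift world [-0.0002  0.0007] tool [-0.0003 -0.0007] tilt [-0.003223    0.03506032]
tcp [ 0.5662 -0.002   0.2308] sd [0.0002 0.     0.0004] x [ 0.996 -0.087 -0.007] z [-0.007  0.002 -1.   ]
shift tool [-0.0006  0.0003  0.0108]
turn [-0.0011  0.0068 -0.0001]
```

```bash
python3 -m inch '[[[0,0,0.008],[0,0,0],0.3],[[0,0,0.008],[0,0,0],0.3],[[0,0,0.008],[0,0,0],0.3],[[0,0,0.01],[0,0,0],0.3],[[0,0,0.01],[0,0,0],0.3],[[0,0,0],[0,0,0],0.3]]'; python3 avg.py .5656 -.0021 .1435 -5 0
```

```text
time: 18.8
tool_pos: [0.5647, -0.0017, 0.1833]
tool_rot: [-0.001, 0.999, -0.044, -0.005]
contact_force: [1.4, 0.2, -7.7]
gripper_width: 0.504
grasp_force: 64.0
tcp [ 0.5653 -0.0018  0.1857] sd [0.0003 0.     0.0007] x [ 0.996 -0.087 -0.009] z [-0.009  0.002 -1.   ]
shift tool [0.0007 0.0003 0.0422]
turn [-0.0012  0.0089 -0.0002]
```

```bash
python3 -m inch '[[[0.0007,0,0.008],[0,0,0],0.3],[[0,0,0.01],[0,0,0],0.3],[[0,0,0.01],[0,0,0],0.3],[[0,0,0.006],[0,0,0],0.3],[[0,0,0.003],[0,0,0],0.3],[[0,0,0],[0,0,0],0.3],[[0,0,0],[0,0,0],0.3]]'; python3 avg.py .5656 -.0021 .1435 -5 0;python3 -m inch '[[[0,0,0],[0,0,0],0.3]]'
```

```text
time: 19.8
tool_pos: [0.5658, -0.0018, 0.1489]
tool_rot: [-0.001, 0.999, -0.044, -0.004]
contact_force: [0.5, -0.7, -6.4]
gripper_width: 0.512
grasp_force: 64.1
tcp [ 0.566  -0.0018  0.1492] sd [0.0001 0.     0.0001] x [ 0.996 -0.087 -0.008] z [-0.008  0.002 -1.   ]
shift tool [-0.0003  0.0003  0.0057]
turn [-0.0012  0.0078 -0.0001]
time: 20.2
tool_pos: [0.5658, -0.0018, 0.1489]
tool_rot: [-0.001, 0.999, -0.044, -0.004]
contact_force: [0.1, -0.0, -5.0]
gripper_width: 0.505
grasp_force: 64.1
```

```bash
python3 -m inch '[[[0,0,0.002],[0,0,0],0.3],[[0,0,0.002],[0,0,0],0.3],[[0,0,0.001],[0,0,0],0.3],[[0,0,0],[0,0,0],0.3]]';python3 -m inch '[[[0,0,0.001],[0,0,0],0.3],[[0,0,0],[0,0,0],0.3],[[0,0,0],[0,0,0],0.3]]'
```

```text
time: 20.6
tool_pos: [0.5656, -0.0018, 0.1435]
tool_rot: [-0.001, 0.999, -0.044, -0.004]
contact_force: [0.7, -0.4, -5.5]
gripper_width: 0.507
grasp_force: 64.1
time: 20.9
tool_pos: [0.5658, -0.0018, 0.1433]
tool_rot: [-0.001, 0.999, -0.044, -0.004]
contact_force: [-1.9, 0.1, -0.3]
gripper_width: 0.506
grasp_force: 64.4
```

```bash
python3 -m inch '[[[0,0,0.0015],[0,0,0],0.3],[[0,0,0],[0,0,0],0.3],[[0,0,0],[0,0,0],0.3],[[0,0,0],[0,0,0],0.3]]'; python3 sl.py
```

```text
time: 21.3
tool_pos: [0.5661, -0.0018, 0.1433]
tool_rot: [-0.001, 0.999, -0.044, -0.004]
contact_force: [-5.7, 2.1, 5.8]
gripper_width: 0.504
grasp_force: 65.0
pts 611 collar bottom [ 0.5658 -0.0028  0.0704] tilt xy [-0.012  0.   ] tcp [ 0.5661 -0.0018  0.1433] rms 0.0049
core 149 [ 0.5657 -0.0016] 0.0006
core 155 [ 0.5658 -0.0017] 0.0007
shift world [0.0001 0.0012] tool [-0.     -0.0012] tilt [-1.19813812e-02  9.80654245e-21]
```

Seated: the contact force has reversed and the collar bottom is at plate height. Releasing, lifting, then on to the drawn-back heel.

```bash
python3 -m inch '[[[0,0,0],[0,0,0],0.9],[[0,0,0],[0,0,0],0.9],[[0,0,0],[0,0,0],0.9],[[0,0,-0.02],[0,0,0],0.9],[[0,0,-0.03],[0,0,0],0.9],[[0,0,-0.04],[0,0,0],0.9],[[0.02,0,-0.02],[0,0,0],0.9],[[0.03,0,0],[0,0,0],0.9]]'; python3 avg.py .6808 -.0118 .25 -5 0
```

```text
time: 22.3
tool_pos: [0.6188, -0.0066, 0.2567]
tool_rot: [-0.0, 0.999, -0.044, 0.001]
contact_force: [0.5, -0.5, 0.1]
gripper_width: 0.899
grasp_force: 0.0
tcp [ 0.6176 -0.0066  0.251 ] sd [0.0021 0.0003 0.0013] x [ 0.996 -0.087 -0.007] z [-0.007  0.002 -1.   ]
shift tool [ 0.0634 -0.0004  0.0005]
turn [-0.0012  0.0074 -0.0003]
```

```bash
python3 -m inch '[[[0.03,0,0],[0,0.007,0],0.9],[[0.033,0,0],[0,0,0],0.9],[[0,0,0.02],[0,0,0],0.9],[[0,0,0.03],[0,0,0],0.9],[[0,0,0.02],[0,0,0],0.9],[[0,0,0],[0,0,0],0.9],[[0,0,0],[0,0,0],0.9]]'; python3 avg.py .6808 -.0118 .118 -5 0
```

```text
time: 23.3
tool_pos: [0.6784, -0.0117, 0.1803]
tool_rot: [-0.001, 0.999, -0.044, -0.001]
contact_force: [0.3, 0.5, 0.4]
gripper_width: 0.898
grasp_force: 0.0
tcp [ 0.6797 -0.0119  0.1824] sd [0.0002 0.     0.0004] x [ 0.996 -0.087  0.001] z [ 0.001  0.001 -1.   ]
shift tool [ 0.001  -0.0001  0.0644]
turn [-0.0011 -0.0012 -0.0001]
```

```bash
python3 -m inch '[[[0.001,0,0.02],[0,0,0],0.9],[[0,0,0.02],[0,0,0],0.9],[[0,0,0.015],[0,0,0],0.9],[[0,0,0.009],[0,0,0],0.9],[[0,0,0],[0,0,0],0.9],[[0,0,0],[0,0,0],0.4],[[0,0,0],[0,0,0],0.4],[[0,0,0],[0,0,0],0.4]]'
```

```text
time: 24.4
tool_pos: [0.6807, -0.0108, 0.1183]
tool_rot: [-0.002, 0.999, -0.043, 0.0]
contact_force: [-0.7, 4.4, 3.6]
gripper_width: 0.645
grasp_force: 71.3
```

```bash
python3 -m inch '[[[-0.005,0,0],[0,0,0],0.4],[[-0.01,0,0],[0,0,0],0.4],[[-0.01,0,0],[0,0,0],0.4],[[-0.01,0,0],[0,0,0],0.4],[[-0.006,0,0],[0,0,0],0.4],[[-0.003,0,0],[0,0,0],0.4],[[0,0,0],[0,0,0],0.4]]';python3 -m inch '[[[0,0,0],[0,0,0],0.4],[[0,0,0],[0,0,0],0.4]]'
```

```text
time: 25.1
tool_pos: [0.6372, -0.0072, 0.1183]
tool_rot: [-0.001, 0.999, -0.044, 0.001]
contact_force: [1.2, 6.3, 3.4]
gripper_width: 0.646
grasp_force: 71.1
time: 25.3
tool_pos: [0.6372, -0.0071, 0.1182]
tool_rot: [-0.001, 0.999, -0.043, 0.001]
contact_force: [1.6, 4.7, 3.8]
gripper_width: 0.648
grasp_force: 71.2
```

Nearly home; pressing on until the force shows the end stop.

```bash
python3 -m inch '[[[-0.001,0,0],[0,0,0],0.4],[[-0.001,0,0],[0,0,0],0.4],[[0,0,0],[0,0,0],0.4]]';python3 -m inch '[[[-0.001,0,0],[0,0,0],0.4],[[-0.001,0,0],[0,0,0],0.4],[[0,0,0],[0,0,0],0.4]]'
```

```text
time: 25.6
tool_pos: [0.6368, -0.0071, 0.1183]
tool_rot: [-0.001, 0.999, -0.044, 0.003]
contact_force: [8.5, 5.6, -0.5]
gripper_width: 0.646
grasp_force: 70.7
time: 25.9
tool_pos: [0.6368, -0.0071, 0.1183]
tool_rot: [-0.001, 0.999, -0.044, 0.006]
contact_force: [17.7, 4.0, -6.8]
gripper_width: 0.647
grasp_force: 70.1
```

At the hard stop (force rises, no travel). Release, retreat and verify.

```bash
python3 -m inch '[[[0.003,0,0],[0,0,0],0.4],[[0,0,0],[0,0,0],0.9],[[0,0,0],[0,0,0],0.9],[[0,0,-0.02],[0,0,0],0.9],[[0,0,-0.04],[0,0,0],0.9],[[0,0,-0.05],[0,0,0],0.9],[[0,0,-0.05],[0,0,0],0.9],[[0,0,0],[0,0,0],0.9]]'
python3 - <<'E'
from h import *
for n in("side","top"):
    im,d=manip.grab_frame(n); P=cloud(n,d); c=np.array([.565,-.0025,.072]); a=np.radians(-5)
    if n=="side": cv2.imwrite("pics/end.png",im[:,:,::-1])
    L=(P-c)@np.array([[np.cos(a),-np.sin(a),0],[np.sin(a),np.cos(a),0],[0,0,1]])
    m=(abs(L[...,1])<.033)&(L[...,0]>.04)&(L[...,0]<.2)&(L[...,2]>.05)&(L[...,2]<.06); q=L[m]
    if len(q): print(n,len(q),q.min(0).round(4),q.max(0).round(4),np.median(q,0).round(4))
    m=(np.hypot(L[...,0],L[...,1])<.028)&(L[...,2]>.081)&(L[...,2]<.092); q=L[m]
    if len(q): print(" sleeve top",len(q),((q.min(0)+q.max(0))/2).round(4),np.median(q,0).round(4))
E
```

```text
time: 26.7
tool_pos: [0.6388, -0.0092, 0.2872]
tool_rot: [0.001, 0.999, -0.044, 0.007]
contact_force: [0.1, -1.4, 0.8]
gripper_width: 0.901
grasp_force: 0.0
side 246 [ 0.0528 -0.0294  0.0502] [0.0848 0.0305 0.0573] [ 0.0679 -0.0005  0.0531]
 sleeve top 99 [ 0.0006 -0.0002  0.0837] [-0.0017 -0.0014  0.0832]
top 289 [ 0.0515 -0.0274  0.05  ] [0.0834 0.0286 0.0588] [0.0668 0.0006 0.0533]
```

View pics/end.png

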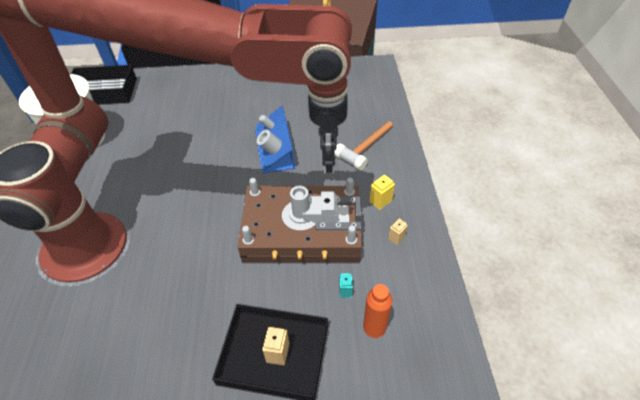

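The end picture shows the sleeve seated on the core (300,198), the slide home (325,205) and the packing block standing in the tray (276,345). The plain sleeve, spray can and mallet are undisturbed.

```bash
python3 -c "
from plant import manip
print(manip.job_done())"
```

```text
the job is handed in; nothing more can be done
None
```

The job is handed in with the packing block in the tray, the collared sleeve seated on the core and the slide pushed fully home; the last images confirmed this, but the judge's result was not shown.

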